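Build the step standard from the lidded box

TASK

Take the sliding lid off the storage box (raise it over the lip at the box's near end, then slide it out of its grooves) and lay it flat on the bench, handle up. Then build the step standard on the round base: seat every flanged step that is in the box, flange face down and fully home, one on another on the centring spigot, the widest flange lowest and each next one narrower, and seat the knobbed cap on top of the last step. Leave the other things on the bench where they are.

Things in the scene. Friction and masses are not known exactly. Their poses are not given: they have to be found in the camera images.
- box: grey storage box, fixed to the bench, 136 (x) x 196 (y) x 63 mm high. Origin: centre of its underside, on the bench; its -x end is the near end with the lip. The far wall (x = 62 to 68 mm) is 63 mm high; the side walls' inner faces are at y = +-85 mm and have a ledge at z = 42 mm on which the lid lies.
- floor (a point): centre of the box's inner floor, 4 mm above the box's origin, axes as the box. Kerbs 18 mm wide along both side walls, a bar 14 mm wide along the middle (y = 0) and one 4 mm wide at x = 0, all 10 mm high above the floor, make four compartments, each 60 x 60 mm, centred at x = +-32, y = +-37 mm. At the start each part stands upright, flange down, in a compartment of its own, in any order.
- lip (a point): middle of the top edge of the lip at the box's near end, 47 mm above the box's origin, 5 mm above the ledge. The wall below it spans x = -62 to -68 mm of the box. Over it the end is open; at the sides the lid runs in grooves above the ledge, backs at y = +-94.5 mm, roofs from z = 59 mm up, reaching in to y = +-87 mm. Between the roofs the top is open.
- lid: loose white lid, plate 120 (x) x 182 (y) x 5 mm, 0.12 kg. Origin: centre of its underside; axes as the box's when closed, then 42 mm above the box's origin. In the grooves it can rise 12 mm in all; raised level by 7 to 10 mm it clears the lip and slides out along the box's -x; after 130 mm it is free of the box.
- lid_grip (a point): on the lid's black upright grip bar, 44 (x) x 14 (y) mm, centred at x = +30, y = 0 of the lid, reaching from the plate's top (5 mm above the lid's underside) to 29 mm; this point lies on its centre line 17 mm above the lid's underside. Grip it from above across its 14 mm.
- base: round dark steel base, fixed to the bench, 96 mm across and 12 mm thick, with a centring spigot in the middle of its top, 17.4 mm across and 6 mm high (its upper 3 mm taper to 12.4 mm). Origin: centre of its underside.
- seat (a point): centre of the base's top face, at the foot of the spigot (12 mm above the bench), z up. The lowest step's underside lies here when fully home; each seated step puts the next part's seat 27 mm higher.
- step_large: the step with the widest flange, aluminium, 33 mm high: flange 54 mm across from 0 to 7 mm, body 26 mm across from 7 to 27 mm (grip it here), spigot 17.4 mm across from 27 to 33 mm (upper 3 mm taper to 12.4). Underside has a round recess 20 mm across, 7 mm deep. Origin: centre of the underside, z up the axis. May be absent (None).
- step_medium: the step with the middle-sized flange, aluminium, 33 mm high: flange 47 mm across from 0 to 7 mm, body 26 mm across from 7 to 27 mm (grip it here), spigot 17.4 mm across from 27 to 33 mm (upper 3 mm taper to 12.4). Underside has a round recess 20 mm across, 7 mm deep. Origin: centre of the underside, z up the axis. May be absent (None).
- step_small: the step with the smallest flange, aluminium, 33 mm high: flange 40 mm across from 0 to 7 mm, body 26 mm across from 7 to 27 mm (grip it here), spigot 17.4 mm across from 27 to 33 mm (upper 3 mm taper to 12.4). Underside has a round recess 20 mm across, 7 mm deep. Origin: centre of the underside, z up the axis. May be absent (None).
- cap: the knobbed cap, aluminium, 29 mm high: flange 33 mm across from 0 to 7 mm, plain round knob 20 mm across from 7 to 29 mm, no spigot on top; recess in the underside 20 mm across, 7 mm deep. Origin: centre of the underside, z up the axis. Always present.
- stage_edge (a point): middle of the front edge of the microscope's stage, fixed equipment that overhangs the bench between box and base: from this edge (x = 0.395 m) it goes back beyond x = 0.7 m and spans y = 0 to 0.22 m; its top is 0.25 m above the bench (this point), its underside 0.22 m, with drive knobs under it near that edge hanging down to 0.085 m. Pass over it or round in front of it.
- tape_kapton: bystander: roll of amber tape lying flat, 75 mm across, 19 mm high; leave it
- tweezers_a: bystander: tweezers lying flat, 123 mm long; leave them
- chip_box_a: bystander: small clear-lidded chip box, 67 x 62 x 19 mm; leave it
- objective_spare: bystander: white microscope objective standing on its cap, 30 mm across, 54 mm high; leave it
- objective_can: bystander: black round canister, 41 mm across, 65 mm high; leave it

How it is judged:
By the outcome, as a careful person would: the job done as asked, in the order asked, and still so for the second after the job is handed in, with the robot touching nothing.
Of step_large, step_medium, step_small only 2 to 3 are there at a start; the rules pass over those that are not, and their reading is None.
At some moment in a run one of step_large, step_medium, step_small, cap may be knocked a few centimetres aside while the robot is not near it.
It also fails if it takes over 208 s, if anything falls off the work surface, if the arm or the gripper's body presses on something with over 40 N, if the wrist force passes 120 N, or if a joint passes its speed limit or range.

ROBOT

A 6-joint arm with a two-finger parallel gripper is mounted at the origin on the work surface; the furniture and walls round the work are solid. World frame = base frame: x ahead of the robot, y to its left, z up, the work surface at z = 0. Lengths are in m, angles in degrees, forces in N, time in s.
With the tool pointing down it reaches from about 0.3 to 0.75 m from the base axis. Payload 8.5 kg.
Tool frame: the origin (TCP) lies on the centre line of the jaws, within the pads' length; the fingertips stand 17 mm ahead of it and the grasp point (between the pads) lies 2 mm behind it (env.tcp_to_tips is the distance from the TCP to the fingertips, in m); z points along the fingers, y is the line along which they close (so a half turn about z gives the same grasp; the last joint's range is limited). The gripper opens to 85 mm and grips with 20 to 120 N. Pads are 22 mm wide; open, the fingers measure 114 mm over their backs; the gripper's body (76 mm by 85 mm) begins 54 mm behind the grasp point. The pads swing forward as they close: fully open they stand 13 mm farther back than shut.
Start: joints at [-76.851, 21.807, 74.336, -0, 83.858, -12.336], TCP at [0.237, -0.496, 0.248] pointing down, gripper open.
Joint ranges: [-178.18, 178.18], [-50.72, 133.34], [12.68, 142.11], [-81.47, 261.47], [9.98, 163.14], [-165.26, 165.26]. Speed limits (degrees/s): [136.94, 136.94, 180, 180, 180, 180].

INTERFACE

Orientations are given as a 3x3 rotation matrix whose columns are the frame's x, y, z axes.
In Python, from rig import env gives the robot as it stands. The module is installed in compiled form; this text tells all that it offers.
- The arm moves only by the shell command python3 -m pendant 'ROWS' [FORCE]. ROWS is JSON, a list of rows, each a list of 7 numbers: the opening, from 0 (shut) to 1 (fully open), then the shift along the tool's x, y, z in m, then the turn, a rotation vector about the tool's x, y, z in rad. A call has 1 to 5 rows; each row is the pose to reach, as a shift and turn from the pose commanded when the call began, along the tool's axes at that moment; what a row does not reach only later rows make up. A row lasts 1/8 s, in which the tool goes at most 62.5 mm and 10.7 degrees, less where a joint would pass 70% of its speed; a pose out of reach is approached as far as the arm can. A call with a gripper value outside its range is refused whole. The fingers move at their own pace and stop on an object; FORCE is the grip in N (left out, the last holds). Time passes only in rows, so rows that repeat a pose let the fingers close. It gives the time, the measured TCP pose, the force, the opening and the grip force at its end, in the units of the state.
- env.observe(): the state, without advancing time (a new reading comes with each control period).
- env.get_image(name): name is "scene" or "top" or "wrist"; returns a dict with "image" (384x512x3 uint8, blue, green, red), "fx", "fy", "cx", "cy" (pixels), "pose" (4x4, takes a point from camera to world coordinates). Camera axes: x right, y up, looking along -z (the intrinsics and any distortion apply to the point x, -y, -z); pixel columns grow to the right and rows downward; lengths in m; the calibration is good to about 2 mm. The wrist camera is an equidistant fisheye: a pixel r from the principal point sees the ray r / f radians off the axis. A picture is of the moment at which its call begins. There is no depth.
- env.close_job(): hands the job in; it is judged then, once.
Trained networks look in the newest picture that a camera, given by its name, has taken for a name from the list of things; names that differ only in an ending like _2 or _b are one class to them, and where a whole thing is asked for, a point or a joint stands for the part that bears it (a point fixed in the world has none). Each returns a list of dicts, best first, with "conf" (0 to 1); they miss things now and then, are a little off and sometimes report something else, mostly with a low value. They report only what shows in the picture. A call takes as long as a camera call.
- env.find_in(camera, thing): "bbox" ([centre column, centre row, width, height] in pixels, round what is visible of it).
- env.trace(camera, thing): "mask" (384x512 bool, what is visible of it) and "bbox" ([centre column, centre row, width, height] in pixels, round what is visible of it).
- env.tip_of(camera, thing): "centre" ([column, row] in pixels: a listed point, or the origin of a listed thing).
The state is a dict: "time_s": time; "q": joint angles; "qvel": joint speeds; "joint_efforts": joint torques, N m; "position": TCP position; "tool_rot": TCP orientation; "ft_force": force on the tool from outside, world axes, zero at the start; "wrist_torque": the same for the moment, N m; "grip_width": finger opening in m; "gripper_force": force on a finger pad.
Only numpy, scipy, OpenCV 4.12 (cv2) and the standard library are available. Lean on these libraries where they do the work, as an engineer would, in place of code of your own. Each camera call takes 0.05 s, during which the arm holds its last target. There are 200 camera calls.

## Working session

There is one attempt and no reset: what is moved stays moved. The work goes in short steps, Python scripts to look and compute and a shell command to move; the robot and the scene stay as the last step left them, time stands still between calls to the robot, and variables do not carry over. Pictures are saved under pics/ and viewed, at most 14 in all, crops included, and the job is handed in when it is done.

```bash
ls; mkdir -p pics
cat > h.py <<'E'
import numpy as np, cv2
from rig import env
def ray(im,px,cam):
    u,v=px; x=(u-im["cx"])/im["fx"]; y=(v-im["cy"])/im["fy"]
    if cam=="wrist":
        r=np.hypot(x,y); s=np.sin(r)/r if r>1e-9 else 1; d=np.array([x*s,y*s,np.cos(r)])
    else: d=np.array([x,y,1.])
    d=np.array([d[0],-d[1],-d[2]]); P=np.array(im["pose"])
    return P[:3,3],P[:3,:3]@d
def at_z(im,px,cam,z):
    o,d=ray(im,px,cam); return o+d*(z-o[2])/d[2]
def proj(im,p,cam):
    P=np.array(im["pose"]); c=P[:3,:3].T@(np.array(p)-P[:3,3]); c=np.array([c[0],-c[1],-c[2]])
    if cam=="wrist":
        t=np.arctan2(np.hypot(c[0],c[1]),c[2]); k=t/max(np.hypot(c[0],c[1]),1e-9); x,y=c[0]*k,c[1]*k
    else: x,y=c[0]/c[2],c[1]/c[2]
    return np.array([x*im["fx"]+im["cx"],y*im["fy"]+im["cy"]])
def tool(dw):  # world shift -> tool axes
    s=env.observe(); return np.array(s["tool_rot"]).T@np.array(dw)
def goto(p,yaw=None):  # shift and turn (tool axes) to reach p, tool y-axis at yaw deg, pointing down
    from scipy.spatial.transform import Rotation as R
    s=env.observe(); A=np.array(s["tool_rot"]); d=A.T@(np.array(p)-np.array(s["position"]))
    best=None
    if yaw is not None:
        for k in (0,180):
            a=np.radians(yaw+k); y=np.array([np.cos(a),np.sin(a),0]); z=np.array([0,0,-1.]); x=np.cross(y,z)
            w=R.from_matrix(A.T@np.column_stack([x,y,z])).as_rotvec()
            if best is None or np.linalg.norm(w)<np.linalg.norm(best): best=w
    print("shift",d.round(4),"turn",None if best is None else best.round(3))
E
cat > a.py <<'E'
from h import *
s=env.observe(); print(s["time_s"],np.round(s["position"],4),np.round(s["tool_rot"],3).tolist(),env.tcp_to_tips)
for c in ("scene","top"):
    im=env.get_image(c); cv2.imwrite(f"pics/{c}0.png",im["image"]); print(c,np.round(im["pose"],3).tolist(),im["fx"])
    for n,z in (("lip",.047),("lid",.042),("lid_grip",.059),("base",0),("seat",.012),("stage_edge",.25),("floor",.004)):
        for r in env.tip_of(c,n)[:1]: print(n,np.round(r["centre"]),round(r["conf"],2),at_z(im,r["centre"],c,z).round(4))
E
python3 a.py
```

```text
pics
0.0 [ 0.2366 -0.4962  0.2477] [[0.903, 0.43, -0.0], [0.43, -0.903, 0.001], [0.0, -0.001, -1.0]] 0.017
scene [[-0.821, 0.263, -0.507, -0.071], [-0.571, -0.393, 0.721, 0.775], [-0.01, 0.881, 0.472, 0.627], [0.0, 0.0, 0.0, 1.0]] 368.54147271861007
lip [279. 200.] 0.81 [ 0.4497 -0.1207  0.047 ]
lid [263. 197.] 0.75 [ 0.5078 -0.1152  0.042 ]
lid_grip [256. 186.] 0.68 [ 0.5538 -0.139   0.059 ]
base [261. 199.] 0.58 [ 0.5466 -0.1609  0.    ]
seat [200. 291.] 0.96 [0.4078 0.3081 0.012 ]
stage_edge [251. 172.] 0.71 [0.3959 0.1114 0.25  ]
floor [201. 290.] 0.32 [0.4155 0.2985 0.004 ]
top [[0.001, 0.996, -0.088, 0.33], [-1.0, 0.003, 0.014, 0.088], [0.015, 0.088, 0.996, 1.282], [0.0, 0.0, 0.0, 1.0]] 364.7683592457099
lid [312. 169.] 0.74 [ 0.508  -0.1209  0.042 ]
lid_grip [312. 158.] 0.88 [ 0.5433 -0.1201  0.059 ]
base [188. 201.] 0.8 [0.3996 0.3086 0.    ]
seat [191. 197.] 0.89 [0.4122 0.2964 0.012 ]
stage_edge [241. 200.] 0.61 [0.3877 0.1171 0.25  ]
```

View pics/top0.png

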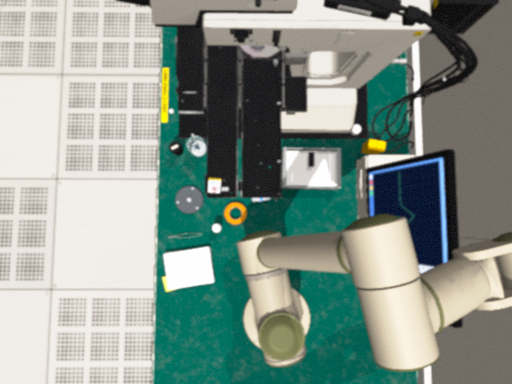

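View pics/scene0.png

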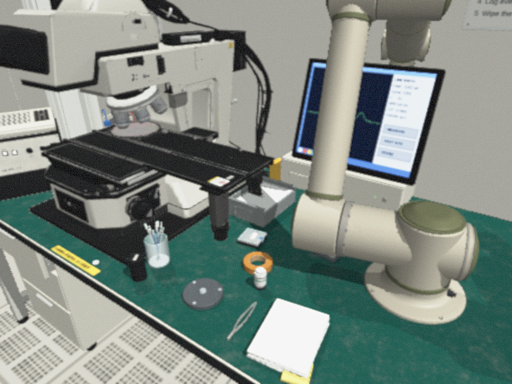

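The top view shows the box with its lid at (311,168) and its dark grip at (311,159). The base is at (189,200), the tape at (235,213) and the monitor at columns 365-450. In the scene view the chip box is at (252,237) and the white objective at (260,277). Next I'll triangulate the monitor and chip box for clearance.

```bash
cat > b.py <<'E'
from h import *
S=env.get_image("scene");T=env.get_image("top")
def tri(a,b):
    o1,d1=ray(S,a,"scene");o2,d2=ray(T,b,"top");A=np.column_stack([d1,-d2]);t=np.linalg.lstsq(A,o2-o1,rcond=None)[0]
    p,q=o1+t[0]*d1,o2+t[1]*d2;print((p+q).round(3)/2,np.linalg.norm(p-q).round(3))
tri((313,60),(370,172)) ; tri((443,70),(375,262)); tri((300,148),(370,172)); tri((313,60),(447,155)); tri((443,70),(452,235))
for a in ((283,155),(288,178),(410,205)): print("white box edge z0.05",at_z(S,a,"scene",.05).round(3))
for n,z in (("chip_box_a",.01),("tape_kapton",.01),("objective_spare",.027),("objective_can",.03),("tweezers_a",0),):
  for c,im in (("scene",S),("top",T)):
    for r in env.find_in(c,n)[:1]: print(n,c,np.round(r["bbox"]),round(r["conf"],2),at_z(im,r["bbox"][:2],c,z).round(3))
r=env.trace("top","lid")[0]; m=r["mask"].astype(np.uint8)
c=max(cv2.findContours(m,0,2)[0],key=cv2.contourArea); b=cv2.boxPoints(cv2.minAreaRect(c)); print([at_z(T,p,"top",.047).round(3).tolist() for p in b])
goto([.53,-.12,.25],90)
E
python3 b.py
```

```text
[ 0.421  -0.191   0.4665] 0.043
[ 0.155  -0.2105  0.453 ] 0.166
[ 0.4755 -0.284   0.165 ] 0.012
[ 0.485  -0.374   0.4385] 0.0
[ 0.2    -0.4095  0.422 ] 0.197
white box edge z0.05 [ 0.626 -0.444  0.05 ]
white box edge z0.05 [ 0.502 -0.269  0.05 ]
white box edge z0.05 [ 0.094 -0.312  0.05 ]
chip_box_a scene [260. 203.  69.  52.] 0.54 [ 0.524 -0.123  0.01 ]
tape_kapton scene [257. 263.  26.  22.] 0.65 [0.356 0.145 0.01 ]
tape_kapton top [235. 215.  22.  20.] 0.75 [0.349 0.144 0.01 ]
objective_spare scene [261. 277.  14.  25.] 0.77 [0.306 0.2   0.027]
objective_spare top [216. 230.  10.  11.] 0.54 [0.299 0.205 0.027]
objective_can scene [138. 268.  15.  30.] 0.72 [0.576 0.348 0.03 ]
objective_can top [175. 148.  16.  13.] 0.45 [0.579 0.351 0.03 ]
tweezers_a scene [253. 238.  30.  21.] 0.72 [0.438 0.046 0.   ]
[[0.389, 0.176, 0.047], [0.39, 0.105, 0.047], [0.326, 0.105, 0.047], [0.325, 0.175, 0.047]]
shift [ 0.4268 -0.2136 -0.0017] turn [ 0.    -0.     0.445]
```

```bash
python3 -m pendant '[[1,0,0,-0.06,0,0,0],[1,0,0,-0.12,0,0,0],[1,0,0,-0.18,0,0,0],[1,0,0,-0.24,0,0,0],[1,0,0,-0.28,0,0,0]]'
cat > c.py <<'E'
from h import *
import sys
im=env.get_image("wrist");cv2.imwrite(f"pics/{sys.argv[1]}.png",im["image"]); print(env.observe()["q"])
E
python3 c.py w1; python3 -c "
from h import *
goto([.50,-.12,.52],90)"
```

```text
time_s: 2.08
position: [0.2365, -0.4958, 0.5313]
tool_rot: [[0.903, 0.43, 0.001], [0.43, -0.903, -0.003], [-0.001, 0.003, -1.0]]
ft_force: [1.1, -0.5, 0.6]
grip_width: 0.0854
gripper_force: 0.0
[-7.68593947e+01  2.17649364e+01  2.82191018e+01 -1.16558008e-03
  1.29463404e+02 -1.23347101e+01]
shift [ 0.3996 -0.2258  0.0121] turn [ 0.01  -0.     0.445]
```

View pics/w1.png

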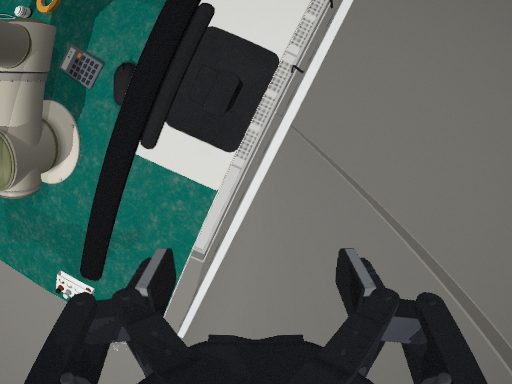

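The wrist view looks down on the black monitor, whose edge runs from (90,270) to (180,0). The robot base is on the left, and the gripper is now above and behind the monitor. I'll cross over it at this height.

```bash
python3 -m pendant '[[1,0.05,-0.028,0,0,0,0],[1,0.10,-0.056,0,0,0,0.1],[1,0.15,-0.085,0,0,0,0.2],[1,0.2,-0.113,0,0,0,0.3],[1,0.25,-0.141,0,0,0,0.44]]';  python3 -m pendant '[[1,0.047,-0.03,0,0,0,0],[1,0.09,-0.06,0,0,0,0],[1,0.1,-0.13,0,0,0,0],[1,0.1,-0.13,0,0,0,0]]'; python3 -c "
from h import *
goto([.52,-.12,.28],90)"
```

```text
time_s: 2.75
position: [0.4024, -0.2599, 0.5283]
tool_rot: [[1.0, 0.0, 0.0], [0.0, -1.0, -0.0], [0.0, 0.0, -1.0]]
ft_force: [0.3, -0.4, -0.3]
grip_width: 0.0849
gripper_force: 0.0
time_s: 3.25
position: [0.5014, -0.128, 0.5289]
tool_rot: [[1.0, 0.009, 0.001], [0.009, -1.0, -0.0], [0.001, 0.0, -1.0]]
ft_force: [-0.8, 0.1, 0.3]
grip_width: 0.0856
gripper_force: 0.0
shift [ 0.0185 -0.0079  0.2489] turn [ 0.    -0.001  0.009]
```

```bash
python3 -m pendant '[[1,0.0,0,0.06,0,0,0],[1,0.0,0,0.12,0,0,0],[1,0,0,0.18,0,0,0],[1,0,0,0.24,0,0,0],[1,0,0,0.24,0,0,0]]'
cat > d.py <<'E'
from h import *
im=env.get_image("wrist");cv2.imwrite("pics/w2.png",im["image"])
for n,z in (("lid_grip",.059),("lip",.047),("lid",.042)):
    for r in env.tip_of("wrist",n)[:1]: print(n,np.round(r["centre"]),round(r["conf"],2),at_z(im,r["centre"],"wrist",z).round(4))
for r in env.trace("wrist","lid")[:1]:
    m=r["mask"].astype(np.uint8); c=max(cv2.findContours(m,0,1)[0],key=cv2.contourArea)[:,0]
    w=np.array([at_z(im,p,"wrist",.047)[:2] for p in c],np.float32); q=cv2.minAreaRect(w); print("lid",r["conf"],q,cv2.boxPoints(q).round(3).tolist())
E
python3 d.py
```

```text
time_s: 3.88
position: [0.4993, -0.131, 0.2851]
tool_rot: [[1.0, 0.004, -0.008], [0.004, -1.0, 0.004], [-0.008, -0.004, -1.0]]
ft_force: [0.9, -0.9, 0.5]
grip_width: 0.0854
gripper_force: 0.0
lid_grip [245. 126.] 0.68 [ 0.5429 -0.118   0.059 ]
lip [246. 201.] 0.8 [ 0.4436 -0.1188  0.047 ]
lid [245. 149.] 0.76 [ 0.5114 -0.1169  0.042 ]
lid 0.85 ((0.5092079043388367, -0.11661402136087418), (0.18133167922496796, 0.12177252769470215), 89.4000473022461) [[0.44699999690055847, -0.2070000022649765], [0.5690000057220459, -0.20800000429153442], [0.5709999799728394, -0.027000000700354576], [0.4490000009536743, -0.02500000037252903]]
```

View pics/w2.png

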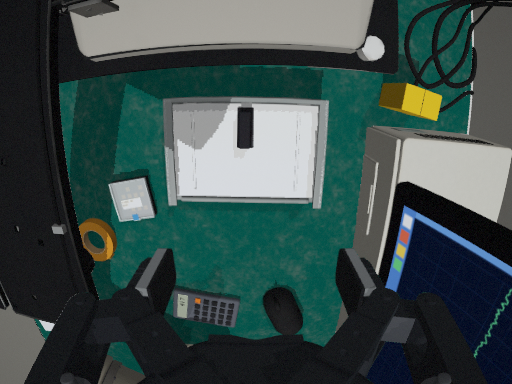

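The wrist view shows the lid closed at (245,150) with its grip bar at (245,127). The chip box is at (132,198), the calculator at (205,308) and the mouse at (283,310). I'll check how much bench is free in front of the box, then go down to the grip.

```bash
python3 -c "
from h import *
im=env.get_image('wrist')
for p in ((176,290),(240,297),(283,288),(152,205),(135,222),(110,182)): print(p,at_z(im,p,'wrist',.012).round(3))
goto([.542,-.118,.068],89.5)"
```

```text
(176, 290) [0.268 0.004 0.012]
(240, 297) [ 0.258 -0.108  0.012]
(283, 288) [ 0.278 -0.18   0.012]
(152, 205) [0.427 0.024 0.012]
(135, 222) [0.397 0.057 0.012]
(110, 182) [0.464 0.091 0.012]
shift [ 0.0394 -0.0139  0.2228] turn [ 0.002 -0.004  0.013]
```

```bash
python3 -m pendant '[[1,0.02,-0.007,0.06,0.002,-0.004,0.013],[1,0.04,-0.014,0.11,0.002,-0.004,0.013],[1,0.04,-0.014,0.16,0.002,-0.004,0.013],[1,0.04,-0.014,0.16,0.002,-0.004,0.013]]'
python3 - <<'E'
from h import *
im=env.get_image("wrist");cv2.imwrite("pics/w3.png",im["image"])
r=env.trace("wrist","lid_grip")
for n,z in (("lid_grip",.059),("lip",.047),("lid",.042)):
    for r in env.tip_of("wrist",n)[:1]: print(n,np.round(r["centre"]),round(r["conf"],2),at_z(im,r["centre"],"wrist",z).round(4))
goto([.542,-.118,.068],89.5)
E
```

```text
time_s: 4.68
position: [0.5403, -0.1166, 0.1267]
tool_rot: [[1.0, -0.008, -0.009], [-0.008, -1.0, 0.004], [-0.009, -0.004, -1.0]]
ft_force: [0.7, 0.7, 0.5]
grip_width: 0.0852
gripper_force: 0.0
lid_grip [255. 214.] 0.82 [ 0.5405 -0.1161  0.059 ]
lip [256. 307.] 0.93 [ 0.4435 -0.1165  0.047 ]
lid [255. 242.] 0.78 [ 0.5091 -0.116   0.042 ]
shift [0.0001 0.0005 0.0629] turn [-0. -0.  0.]
```

View pics/w3.png

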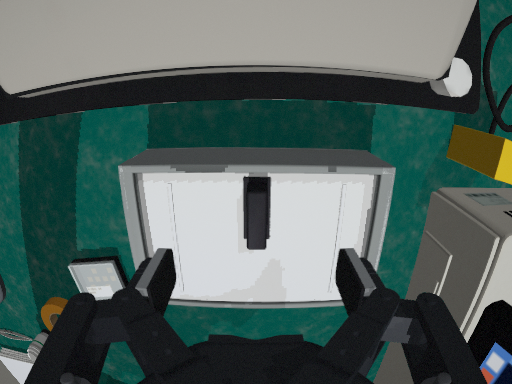

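The wrist view shows the grip bar at (257,213), centred between the fingers in y. I'll go down and grip it.

```bash
python3 -m pendant '[[1,0.0,0,0.03,0,0,0],[1,0,0,0.057,0,0,0],[1,0,0,0.057,0,0,0],[1,0,0,0.057,0,0,0]]'; python3 -m pendant '[[0,0.0,0,0,0,0,0],[0,0.0,0,0,0,0,0],[0,0.0,0,0,0,0,0],[0,0.0,0,0,0,0,0],[0,0.0,0,0,0,0,0]]' 60
```

```text
time_s: 5.42
position: [0.5415, -0.1172, 0.0731]
tool_rot: [[1.0, -0.008, -0.001], [-0.008, -1.0, 0.001], [-0.001, -0.001, -1.0]]
ft_force: [-0.3, 0.7, -0.8]
grip_width: 0.0857
gripper_force: 0.0
time_s: 6.05
position: [0.5408, -0.1169, 0.0716]
tool_rot: [[1.0, -0.008, -0.004], [-0.008, -1.0, 0.002], [-0.004, -0.002, -1.0]]
ft_force: [-0.8, 0.8, 4.6]
grip_width: 0.0126
gripper_force: 59.9
```

```bash
python3 -m pendant '[[0,0,0,-0.004,0,0,0],[0,0,0,-0.008,0,0,0],[0,0,0,-0.008,0,0,0],[0,0,0,-0.008,0,0,0]]' 80; python3 c.py w4
```

```text
time_s: 6.55
position: [0.5407, -0.1168, 0.0792]
tool_rot: [[1.0, -0.008, -0.004], [-0.008, -1.0, 0.002], [-0.004, -0.002, -1.0]]
ft_force: [0.2, -0.5, -0.8]
grip_width: 0.0117
gripper_force: 78.8
[-2.44613345e+01  3.24667095e+01  8.73039208e+01  1.49104869e-02
  6.05048298e+01  6.60084858e+01]
```

View pics/w4.png

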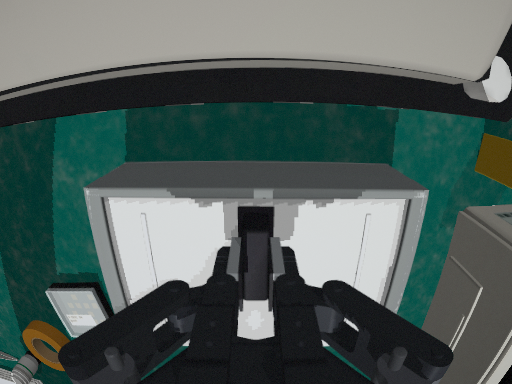

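The wrist view shows the bar gripped at about (257,250) and the lid level. The force shows only its weight. I'll start sliding it out.

```bash
python3 -m pendant '[[0,-0.008,0,0,0,0,0],[0,-0.016,0,0,0,0,0],[0,-0.024,0,0,0,0,0],[0,-0.032,0,0,0,0,0],[0,-0.04,0,0,0,0,0]]'; python3 -m pendant '[[0,-0.02,0,0,0,0,0],[0,-0.04,0,0,0,0,0],[0,-0.06,0,0,0,0,0],[0,-0.08,0,0,0,0,0],[0,-0.1,0,0,0,0,0]]'
```

```text
time_s: 7.22
position: [0.5002, -0.1165, 0.0796]
tool_rot: [[1.0, -0.008, -0.004], [-0.008, -1.0, 0.002], [-0.004, -0.002, -1.0]]
ft_force: [-0.9, 0.3, -1.2]
grip_width: 0.0121
gripper_force: 78.8
time_s: 7.85
position: [0.3999, -0.1156, 0.08]
tool_rot: [[1.0, -0.008, -0.004], [-0.008, -1.0, 0.002], [-0.004, -0.002, -1.0]]
ft_force: [0.7, 0.2, -0.9]
grip_width: 0.0121
gripper_force: 78.8
```

```bash
python3 -m pendant '[[0,-0.003,0.005,0,0,0,0],[0,-0.003,0.005,0.02,0,0,0],[0,-0.003,0.005,0.04,0,0,0],[0,-0.003,0.005,0.046,0,0,0],[0,-0.003,0.005,0.048,0,0,0]]'; python3 -m pendant '[[0,0,0,0.001,0,0,0],[0,0,0,0.001,0,0,0],[0,0,0,0.001,0,0,0]]'
```

```text
time_s: 8.48
position: [0.398, -0.1209, 0.0319]
tool_rot: [[1.0, -0.008, -0.004], [-0.008, -1.0, 0.002], [-0.004, -0.002, -1.0]]
ft_force: [-0.8, -0.2, -0.7]
grip_width: 0.0122
gripper_force: 78.7
time_s: 8.85
position: [0.3977, -0.1207, 0.0312]
tool_rot: [[1.0, -0.008, -0.003], [-0.008, -1.0, 0.002], [-0.003, -0.002, -1.0]]
ft_force: [0.4, 0.3, -1.2]
grip_width: 0.0116
gripper_force: 78.7
```

```bash
python3 -m pendant '[[0,0,0,0.001,0,0,0],[0,0,0,0.002,0,0,0],[0,0,0,0.002,0,0,0]]';  python3 -m pendant '[[0.5,0,0,0,0,0,0],[1,0,0,0,0,0,0],[1,0,0,0,0,0,0],[1,0,0,-0.03,0,0,0],[1,0,0,-0.08,0,0,0]]'; python3 -m pendant '[[1,0.03,0,-0.06,0,0,0],[1,0.07,0,-0.12,0,0,0],[1,0.12,0,-0.14,0,0,0],[1,0.12,0,-0.14,0,0,0],[1,0.12,0,-0.14,0,0,0]]' 60
cat > e.py <<'E'
from h import *
import sys
im=env.get_image("wrist");cv2.imwrite(f"pics/{sys.argv[1]}.png",im["image"])
for r in env.tip_of("wrist","lip")[:1]: print("lip",np.round(r["centre"]),round(r["conf"],2),at_z(im,r["centre"],"wrist",.047).round(4))
for r in env.tip_of("wrist","floor")[:1]: print("floor",np.round(r["centre"]),round(r["conf"],2),at_z(im,r["centre"],"wrist",.004).round(4))
for n in ("step_large","step_medium","step_small","cap"):
    for r in env.tip_of("wrist",n)[:2]: print(n,np.round(r["centre"]),round(r["conf"],2),at_z(im,r["centre"],"wrist",.004).round(4))
    for r in env.find_in("wrist",n)[:2]: print("   box",np.round(r["bbox"]),round(r["conf"],2))
E
python3 e.py w5
```

```text
time_s: 9.22
position: [0.3976, -0.1206, 0.0297]
tool_rot: [[1.0, -0.008, -0.003], [-0.008, -1.0, 0.001], [-0.003, -0.001, -1.0]]
ft_force: [-3.0, 1.5, 13.5]
grip_width: 0.0119
gripper_force: 80.9
time_s: 9.85
position: [0.3972, -0.1204, 0.1089]
tool_rot: [[1.0, -0.008, -0.007], [-0.008, -1.0, 0.004], [-0.007, -0.004, -1.0]]
ft_force: [0.2, -0.0, 1.0]
grip_width: 0.0856
gripper_force: 0.0
time_s: 10.48
position: [0.5178, -0.1217, 0.2474]
tool_rot: [[1.0, -0.008, -0.006], [-0.008, -1.0, 0.003], [-0.006, -0.003, -1.0]]
ft_force: [0.5, -0.3, 0.4]
grip_width: 0.0856
gripper_force: 0.0
lip [255. 227.] 0.9 [ 0.443  -0.1206  0.047 ]
floor [253. 166.] 0.79 [ 0.5081 -0.1184  0.004 ]
step_large [277. 189.] 0.82 [ 0.4766 -0.149   0.004 ]
   box [278. 192.  37.  42.] 0.74
step_medium [278. 142.] 0.92 [ 0.5392 -0.1504  0.004 ]
   box [281. 142.  35.  39.] 0.67
   box [252. 174. 185. 123.] 0.66
cap [224. 188.] 0.7 [ 0.4792 -0.0797  0.004 ]
   box [226. 190.  28.  22.] 0.75
```

View pics/w5.png

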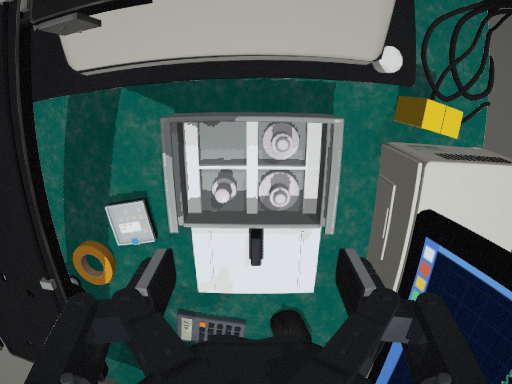

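The open box shows three parts: steps at (280,190) and (281,142), and the cap at (224,190). The fourth compartment, at (224,142), is empty, and the lid lies flat in front of the box. I'll move closer to tell the flanges apart.

```bash
python3 -m pendant '[[0.5,-0.03,0.015,0.05,0,0,0],[0.5,-0.03,0.03,0.1,0,0,0],[0.5,-0.03,0.03,0.1,0,0,0],[0.5,-0.03,0.03,0.1,0,0,0]]'
cat >> e.py <<'E'
print(env.observe()["position"])
for n in ("step_large","step_medium","step_small","cap"):
    for r in env.trace("wrist",n)[:2]:
        m=r["mask"].astype(np.uint8); c=max(cv2.findContours(m,0,1)[0],key=cv2.contourArea)[:,0]
        w=np.array([at_z(im,p,"wrist",.011)[:2] for p in c]); print(n,round(r["conf"],2),"x",w[:,0].min().round(4),w[:,0].max().round(4),"y",w[:,1].min().round(4),w[:,1].max().round(4),"w",np.ptp(w[:,1]).round(4),"cy",((w[:,1].max()+w[:,1].min())/2).round(4))
goto([.477,-.15,.033],89.5)
E
python3 e.py w6
```

```text
time_s: 11.52
position: [0.4887, -0.1516, 0.1502]
tool_rot: [[1.0, -0.008, -0.002], [-0.008, -1.0, 0.001], [-0.002, -0.001, -1.0]]
ft_force: [0.1, -0.7, 0.1]
grip_width: 0.0426
gripper_force: 0.0
lip [219. 247.] 0.88 [ 0.4423 -0.1191  0.047 ]
floor [217. 161.] 0.83 [ 0.5097 -0.1154  0.004 ]
step_large [252. 196.] 0.94 [ 0.4744 -0.1485  0.004 ]
   box [254. 195.  55.  54.] 0.77
step_medium [257. 128.] 0.9 [ 0.5402 -0.1539  0.004 ]
   box [254. 128.  49.  54.] 0.68
   box [254. 197.  56.  55.] 0.37
   box [184. 194.  33.  32.] 0.67
[ 0.48777195 -0.15149674  0.14857593]
step_large 0.64 x 0.4502 0.5036 y -0.1778 -0.1245 w 0.0533 cy -0.1512
step_large 0.38 x 0.3125 0.422 y -0.209 -0.0911 w 0.1179 cy -0.1501
step_medium 0.55 x 0.5195 0.5647 y -0.175 -0.1295 w 0.0455 cy -0.1522
cap 0.89 x 0.462 0.4958 y -0.0972 -0.0646 w 0.0326 cy -0.0809
shift [-0.0103 -0.0012  0.1155] turn [-0.002  0.004  0.001]
```

View pics/w6.png

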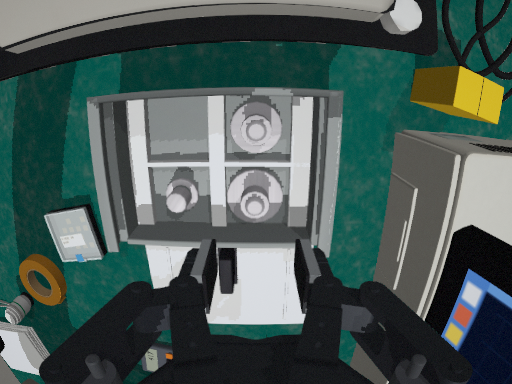

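The view gives flange widths of 53 mm for the front step at (255,197), which is the large one, and 45.5 mm for the back step at (256,128), the medium. The cap is at (181,195). I'll grasp the large step.

```bash
python3 -m pendant '[[0.5,-0.01,-0.001,0.05,0,0,0],[0.5,-0.011,-0.001,0.1,0,0,0],[0.5,-0.011,-0.001,0.115,0,0,0],[0.5,-0.011,-0.001,0.115,0,0,0],[0.5,-0.011,-0.001,0.115,0,0,0]]'; python3 -m pendant '[[0,0.0,0,0,0,0,0],[0,0.0,0,0,0,0,0],[0,0.0,0,0,0,0,0],[0,0.0,0,0,0,0,0]]' 60
```

```text
time_s: 12.9
position: [0.4768, -0.1505, 0.0343]
tool_rot: [[1.0, -0.008, -0.003], [-0.008, -1.0, 0.001], [-0.003, -0.001, -1.0]]
ft_force: [0.0, -0.9, 0.4]
grip_width: 0.0426
gripper_force: 0.0
time_s: 13.4
position: [0.4768, -0.1505, 0.0348]
tool_rot: [[1.0, -0.008, -0.002], [-0.008, -1.0, 0.001], [-0.002, -0.001, -1.0]]
ft_force: [-1.5, 0.3, 6.0]
grip_width: 0.0238
gripper_force: 58.5
```

```bash
python3 -m pendant '[[0,0,0,-0.05,0,0,0],[0,0,0,-0.1,0,0,0],[0,0,0,-0.15,0,0,0],[0,0,0,-0.21,0,0,0],[0,-0.03,-0.02,-0.265,0,0,0]]'; python3 -m pendant '[[0,-0.04,-0.04,0,0,0,0],[0,-0.08,-0.08,0,0,0,0],[0,-0.11,-0.12,0,0,0,0],[0,-0.11,-0.17,0,0,0,0],[0,-0.11,-0.22,0,0,0,0]]'
```

```text
time_s: 14.02
position: [0.4491, -0.1319, 0.2984]
tool_rot: [[1.0, -0.009, -0.002], [-0.009, -1.0, 0.001], [-0.002, -0.001, -1.0]]
ft_force: [1.0, -0.7, -0.4]
grip_width: 0.0231
gripper_force: 60.1
time_s: 14.65
position: [0.34, 0.0907, 0.2976]
tool_rot: [[1.0, -0.009, -0.002], [-0.009, -1.0, 0.002], [-0.002, -0.002, -1.0]]
ft_force: [2.1, -0.3, -1.0]
grip_width: 0.0232
gripper_force: 60.0
```

```bash
python3 -m pendant '[[0,0,-0.06,0,0,0,0],[0,0,-0.12,0,0,0,0],[0,0.03,-0.17,0,0,0,0],[0,0.07,-0.21,0,0,0,0],[0,0.07,-0.21,0,0,0,0]]'; python3 -m pendant '[[0,0,0,0.05,0,0,0],[0,0,0,0.1,0,0,0],[0,0,0,0.14,0,0,0],[0,0,0,0.14,0,0,0],[0,0,0,0.14,0,0,0]]'
cat > f.py <<'E'
from h import *
import sys
im=env.get_image("wrist");cv2.imwrite(f"pics/{sys.argv[1]}.png",im["image"]); print(env.observe()["position"],im["pose"][:3,3].round(3))
for n,z in (("seat",.012),("base",0)):
    for r in env.tip_of("wrist",n)[:1]: print(n,np.round(r["centre"],1),round(r["conf"],2),at_z(im,r["centre"],"wrist",z).round(4))
for r in env.trace("wrist","base")[:1]:
    m=r["mask"].astype(np.uint8); c=max(cv2.findContours(m,0,1)[0],key=cv2.contourArea)[:,0]
    w=np.array([at_z(im,p,"wrist",.012)[:2] for p in c],np.float32); print(round(r["conf"],2),w.min(0),w.max(0),(w.min(0)+w.max(0))/2,np.ptp(w,axis=0),cv2.fitEllipse(w))
E
python3 f.py w7
```

```text
time_s: 15.28
position: [0.4137, 0.3006, 0.2959]
tool_rot: [[1.0, -0.006, -0.005], [-0.006, -1.0, 0.002], [-0.005, -0.002, -1.0]]
ft_force: [-0.7, 0.5, -0.7]
grip_width: 0.0234
gripper_force: 60.0
time_s: 15.9
position: [0.4125, 0.2991, 0.159]
tool_rot: [[1.0, -0.008, -0.001], [-0.008, -1.0, 0.003], [-0.001, -0.003, -1.0]]
ft_force: [-0.3, 0.9, -0.6]
grip_width: 0.0232
gripper_force: 60.1
[0.41271028 0.2992462  0.15914069] [0.496 0.298 0.284]
seat [252.  194.1] 0.72 [0.4004 0.3028 0.012 ]
base [251.6 190.2] 0.88 [0.4003 0.3033 0.    ]
0.79 [0.3750704  0.25681177] [0.4523556 0.3512634] [0.41371298 0.30403757] [0.0772852  0.09445164] ((0.4137721359729767, 0.3043566346168518), (0.07534535229206085, 0.09992295503616333), 4.0351786613464355)
```

View pics/w7.png

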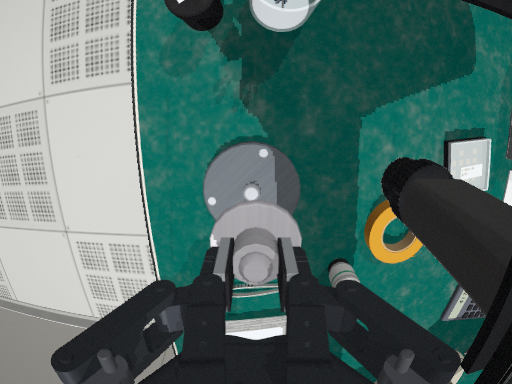

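The wrist view shows the base disc at about (252,190) with its spigot at (251,193). The held large step hides the near edge of the disc, and the top of its own spigot is at (256,266). I'll back off 70 mm for a clean fix on the base and on where the held part sits relative to the TCP.

```bash
python3 -m pendant '[[0,-0.04,0,0,0,0,0],[0,-0.07,0,0,0,0,0],[0,-0.07,0,0,0,0,0],[0,-0.07,0,0,0,0,0]]'
cat >> f.py <<'E'
g=cv2.cvtColor(im["image"],cv2.COLOR_BGR2GRAY)
z=env.observe()["position"]
for r in env.tip_of("wrist","step_large")[:1]: p=at_z(im,r["centre"],"wrist",z[2]-.0305); print("held",np.round(r["centre"]),r["conf"],(p-z).round(4))
u=proj(im,[.402,.303,.018],"wrist"); print(u)
a=int(u[0])-70;b=int(u[1])-60
cv2.imwrite(f"pics/{sys.argv[1]}c.png",np.hstack([cv2.resize(im["image"][b:b+120,a:a+140],None,fx=3,fy=3,interpolation=2),cv2.resize(im["image"][220:340,186:326],None,fx=2.5714,fy=3)])); print("crop origin",a,b)
E
python3 f.py w8
```

```text
time_s: 16.6
position: [0.3428, 0.2999, 0.1579]
tool_rot: [[1.0, -0.008, -0.002], [-0.008, -1.0, 0.003], [-0.002, -0.003, -1.0]]
ft_force: [0.5, 0.3, -0.5]
grip_width: 0.0229
gripper_force: 60.1
[0.3429408  0.29980615 0.15765605] [0.427 0.299 0.283]
seat [249.8 117.1] 0.89 [0.4047 0.3046 0.012 ]
base [251.8 118.3] 0.96 [0.4026 0.303  0.    ]
0.87 [0.35588154 0.25601113] [0.44975504 0.3510568 ] [0.4028183  0.30353397] [0.0938735  0.09504569] ((0.40308672189712524, 0.303661584854126), (0.09413344413042068, 0.0943969339132309), 108.36134338378906)
held [256. 243.] 0.95 [-0.0019 -0.0004 -0.0305]
[251.5433137  120.68318244]
crop origin 181 60
```

View pics/w8c.png

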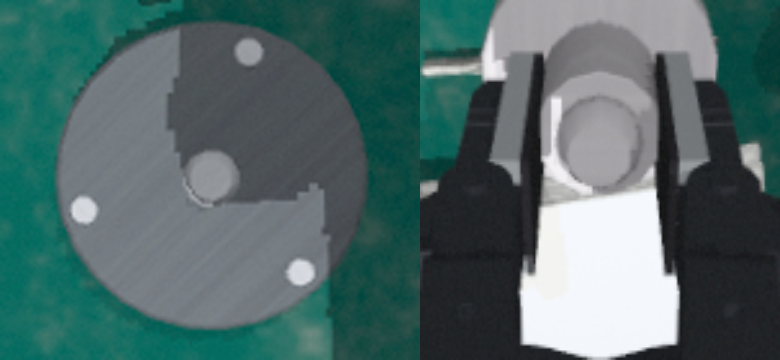

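The crops show the base spigot at (251,119), matching a disc-fit centre of (0.403, 0.3036). The held step's spigot top is at about (255,267). I'll work out the held offset.

Run:
```python
from h import *
im=env.get_image("wrist"); s=env.observe(); z=s["position"]
print((at_z(im,(255.2,267),"wrist",z[2]+.0025)-z).round(4), at_z(im,(251.3,119),"wrist",.018))
goto([.4035,.3037,.05],89.5); print(s["ft_force"])
```

```text
[ 0.0028 -0.0001  0.0025] [0.40304448 0.30277484 0.018     ]
shift [ 0.0615 -0.0044  0.1069] turn [-0.002  0.004  0.   ]
[ 0.31030064 -0.45950493 -1.0841139 ]
```

```bash
python3 -m pendant '[[0,0.03,-0.002,0,0,0,0],[0,0.061,-0.004,0,0,0,0],[0,0.061,-0.004,0.05,0,0,0],[0,0.061,-0.004,0.09,0,0,0],[0,0.061,-0.004,0.103,0,0,0]]';python3 -m pendant '[[0,0,0,0,0,0,0],[0,0,0,0,0,0,0],[0,0,0,0.004,0,0,0],[0,0,0,0.006,0,0,0],[0,0,0,0.006,0,0,0]]'
```

```text
time_s: 17.52
position: [0.402, 0.3029, 0.0522]
tool_rot: [[1.0, -0.008, -0.007], [-0.008, -1.0, 0.001], [-0.007, -0.0, -1.0]]
ft_force: [0.1, -0.6, -1.3]
grip_width: 0.0234
gripper_force: 60.1
time_s: 18.15
position: [0.4025, 0.3034, 0.0481]
tool_rot: [[1.0, -0.008, -0.004], [-0.008, -1.0, 0.002], [-0.004, -0.002, -1.0]]
ft_force: [0.4, -0.5, -1.0]
grip_width: 0.0228
gripper_force: 60.1
```

```bash
python3 -m pendant '[[0,0.001,0,0.002,0,0,0],[0,0.001,0,0.003,0,0,0],[0,0.001,0,0.004,0,0,0],[0,0.001,0,0.005,0,0,0],[0,0.001,0,0.005,0,0,0]]'; python3 -m pendant '[[0,0,0,0.001,0,0,0],[0,0,0,0.002,0,0,0],[0,0,0,0.002,0,0,0]]'
```

```text
time_s: 18.77
position: [0.4035, 0.3034, 0.0429]
tool_rot: [[1.0, -0.008, -0.004], [-0.008, -1.0, 0.002], [-0.004, -0.002, -1.0]]
ft_force: [0.4, 0.2, -0.8]
grip_width: 0.0235
gripper_force: 60.1
time_s: 19.15
position: [0.4036, 0.3034, 0.0427]
tool_rot: [[1.0, -0.008, -0.003], [-0.008, -1.0, 0.002], [-0.003, -0.002, -1.0]]
ft_force: [-5.7, -2.4, 19.6]
grip_width: 0.0234
gripper_force: 62.4
```

Contact came at exactly the fully home height. I'll release and go back for the medium step.

```bash
python3 -m pendant '[[0.5,0,0,0,0,0,0],[0.5,0,0,0,0,0,0],[0.5,0,0,-0.03,0,0,0],[0.5,0,0,-0.08,0,0,0],[0.5,0,0,-0.14,0,0,0]]'; python3 -m pendant '[[0.5,-0.07,0,-0.02,0,0,0],[0.5,-0.07,0,-0.02,0,0,0],[0.5,-0.07,0,-0.02,0,0,0]]'
python3 - <<'E'
from h import *
im=env.get_image("wrist"); cv2.imwrite("pics/w9.png",im["image"])
for r in env.tip_of("wrist","step_large")[:1]: print(r, at_z(im,r["centre"],"wrist",.012))
u=proj(im,[.4033,.3034,.045],"wrist"); print(u, proj(im,[.4033,.3034,.012],"wrist")); a,b=int(u[0])-70,max(int(u[1])-60,0)
cv2.imwrite("pics/w9c.png",cv2.resize(im["image"][b:b+120,a:a+140],None,fx=4,fy=4)); print(a,b)
E
```

```text
time_s: 19.77
position: [0.4037, 0.3028, 0.1818]
tool_rot: [[1.0, -0.008, -0.006], [-0.008, -1.0, 0.001], [-0.006, -0.001, -1.0]]
ft_force: [0.7, -0.3, -0.0]
grip_width: 0.0428
gripper_force: 0.0
time_s: 20.15
position: [0.3341, 0.3037, 0.2013]
tool_rot: [[1.0, -0.008, -0.004], [-0.008, -1.0, 0.002], [-0.004, -0.002, -1.0]]
ft_force: [-1.0, -0.1, 0.1]
grip_width: 0.0428
gripper_force: 0.0
{'centre': [255.2, 104.5], 'conf': 0.57} [0.40554112 0.30359447 0.012     ]
[255.33401504 108.26313744] [255.40217099 106.61468808]
185 48
```

View pics/w9c.png

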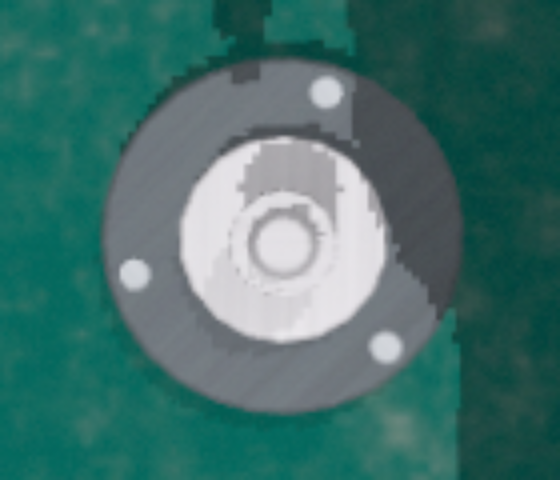

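The crop shows the large step sitting concentric on the base, with its spigot top at about (255,108), as expected. Back to the box.

```bash
python3 -m pendant '[[0.5,0,0.05,-0.04,0,0,0],[0.5,0,0.11,-0.08,0,0,0],[0.5,0,0.17,-0.1,0,0,0],[0.5,0,0.23,-0.1,0,0,0],[0.5,0,0.29,-0.1,0,0,0]]'; python3 -m pendant '[[0.5,0.03,0.04,0,0,0,0],[0.5,0.07,0.08,0,0,0,0],[0.5,0.11,0.12,0.03,0,0,0],[0.5,0.15,0.15,0.07,0,0,0],[0.5,0.16,0.16,0.11,0,0,0]]';python3 -m pendant '[[0.5,0,0,0.03,0,0,0],[0.5,0,0,0.03,0,0,0],[0.5,0,0,0.03,0,0,0]]'; python3 e.py w10
```

```text
time_s: 20.88
position: [0.3328, 0.0169, 0.3008]
tool_rot: [[1.0, -0.009, -0.003], [-0.009, -1.0, 0.002], [-0.004, -0.002, -1.0]]
ft_force: [1.1, -0.7, -0.0]
grip_width: 0.0426
gripper_force: 0.0
time_s: 21.5
position: [0.4924, -0.1445, 0.1869]
tool_rot: [[1.0, -0.01, -0.005], [-0.01, -1.0, 0.002], [-0.005, -0.002, -1.0]]
ft_force: [0.6, -0.5, -0.2]
grip_width: 0.0429
gripper_force: 0.0
time_s: 21.88
position: [0.491, -0.1423, 0.1606]
tool_rot: [[1.0, -0.009, -0.003], [-0.009, -1.0, 0.001], [-0.003, -0.001, -1.0]]
ft_force: [0.1, 0.6, 0.5]
grip_width: 0.0429
gripper_force: 0.0
lip [229. 242.] 0.71 [ 0.4438 -0.1175  0.047 ]
floor [225. 159.] 0.97 [ 0.5113 -0.113   0.004 ]
step_large [225. 160.] 0.15 [ 0.511  -0.1133  0.004 ]
step_medium [268. 127.] 0.75 [ 0.5428 -0.1549  0.004 ]
step_medium [231. 242.] 0.72 [ 0.4202 -0.1158  0.004 ]
   box [265. 128.  48.  50.] 0.78
step_small [228. 156.] 0.42 [ 0.514  -0.1162  0.004 ]
cap [194. 192.] 0.96 [ 0.4783 -0.0795  0.004 ]
   box [194. 193.  34.  32.] 0.66
[ 0.49037997 -0.14168515  0.15983132]
step_medium 0.55 x 0.5195 0.5655 y -0.1748 -0.1294 w 0.0454 cy -0.1521
step_medium 0.29 x 0.4095 0.58 y -0.2328 0.0121 w 0.2449 cy -0.1103
cap 0.69 x 0.462 0.4958 y -0.0965 -0.0649 w 0.0317 cy -0.0807
shift [-0.0128  0.0087  0.1267] turn [-0.002  0.004  0.   ]
```

```bash
python3 -m pendant '[[0.5,0.03,0.005,0.02,0,0,0],[0.5,0.052,0.010,0.06,0,0,0],[0.5,0.052,0.01,0.1,0,0,0],[0.5,0.052,0.01,0.123,0,0,0],[0.5,0.052,0.01,0.123,0,0,0]]'; python3 -m pendant '[[0.5,0,0,0,0,0,0],[0.5,0,0,0,0,0,0]]'
```

```text
time_s: 23.25
position: [0.5411, -0.1515, 0.0351]
tool_rot: [[1.0, -0.008, -0.007], [-0.008, -1.0, 0.004], [-0.007, -0.004, -1.0]]
ft_force: [-0.6, -0.3, 0.5]
grip_width: 0.0428
gripper_force: 0.0
time_s: 23.5
position: [0.5423, -0.1521, 0.0377]
tool_rot: [[1.0, -0.008, -0.002], [-0.008, -1.0, 0.001], [-0.002, -0.001, -1.0]]
ft_force: [-0.3, 0.4, 0.4]
grip_width: 0.0429
gripper_force: 0.0
```

```bash
python3 -m pendant '[[0.5,0,0,0.003,0,0,0],[0.5,0,0,0.003,0,0,0],[0,0,0,0.003,0,0,0],[0,0,0,0.003,0,0,0],[0,0,0,0.003,0,0,0]]' 60; python3 -m pendant '[[0,0,0,0.0,0,0,0],[0,0,0,0.0,0,0,0]]'; python3 -m pendant '[[0,0,0,-0.05,0,0,0],[0,0,0,-0.1,0,0,0],[0,0,0,-0.15,0,0,0],[0,-0.02,-0.01,-0.21,0,0,0],[0,-0.06,-0.03,-0.265,0,0,0]]'
```

```text
time_s: 24.12
position: [0.5419, -0.1519, 0.0339]
tool_rot: [[1.0, -0.008, -0.003], [-0.008, -1.0, 0.002], [-0.004, -0.002, -1.0]]
ft_force: [-1.3, 1.0, 5.5]
grip_width: 0.0232
gripper_force: 58.7
time_s: 24.38
position: [0.5419, -0.1519, 0.0339]
tool_rot: [[1.0, -0.008, -0.004], [-0.008, -1.0, 0.002], [-0.004, -0.002, -1.0]]
ft_force: [-1.0, 0.3, 5.2]
grip_width: 0.0232
gripper_force: 58.7
time_s: 25.0
position: [0.4882, -0.1247, 0.2926]
tool_rot: [[1.0, -0.009, -0.003], [-0.009, -1.0, 0.002], [-0.003, -0.002, -1.0]]
ft_force: [-0.2, 0.6, -0.6]
grip_width: 0.0235
gripper_force: 59.0
```

```bash
python3 -m pendant '[[0,-0.05,-0.03,-0.01,0,0,0],[0,-0.1,-0.06,-0.01,0,0,0],[0,-0.15,-0.1,-0.01,0,0,0],[0,-0.15,-0.16,-0.01,0,0,0],[0,-0.15,-0.22,-0.01,0,0,0]]';python3 -m pendant '[[0,0,-0.06,0,0,0,0],[0,0,-0.12,0,0,0,0],[0,0,-0.18,0,0,0,0],[0,0,-0.21,0.05,0,0,0],[0,0,-0.21,0.1,0,0,0]]'; python3 -m pendant '[[0,0,0,0,0,0,0],[0,0,0,0,0,0,0]]'
cat > g.py <<'E'
from h import *
import sys
held,off,below,ztop=sys.argv[2],float(sys.argv[3]),sys.argv[4],float(sys.argv[5])
im=env.get_image("wrist"); z=env.observe()["position"]; print(z); cv2.imwrite(f"pics/{sys.argv[1]}.png",im["image"])
for r in env.tip_of("wrist",held)[:1]: print("held",np.round(r["centre"]),r["conf"],(at_z(im,r["centre"],"wrist",z[2]-off)-z).round(4))
for r in env.tip_of("wrist",below)[:1]: print("below",np.round(r["centre"]),r["conf"],at_z(im,r["centre"],"wrist",ztop-.027).round(4))
u=proj(im,[.4033,.3034,ztop+.006],"wrist");a,b=int(u[0])-70,max(int(u[1])-60,0)
cv2.imwrite(f"pics/{sys.argv[1]}c.png",np.hstack([cv2.resize(im["image"][b:b+120,a:a+140],None,fx=2.5,fy=2.5),cv2.resize(im["image"][220:340,186:326],None,fx=2.5,fy=2.5)])); print(u,a,b)
goto([.4033,.3034,ztop+.006+off+.004],89.5)
E
python3 g.py w11 step_medium .03 step_large .039
```

```text
time_s: 25.62
position: [0.3396, 0.0979, 0.3023]
tool_rot: [[1.0, -0.01, -0.003], [-0.01, -1.0, 0.002], [-0.003, -0.002, -1.0]]
ft_force: [0.7, -0.4, -1.6]
grip_width: 0.0236
gripper_force: 59.2
time_s: 26.25
position: [0.3412, 0.3085, 0.2008]
tool_rot: [[1.0, -0.005, -0.004], [-0.005, -1.0, 0.002], [-0.004, -0.002, -1.0]]
ft_force: [0.3, 0.3, -1.4]
grip_width: 0.0233
gripper_force: 59.3
time_s: 26.5
position: [0.3426, 0.3068, 0.2043]
tool_rot: [[1.0, -0.009, -0.002], [-0.009, -1.0, 0.003], [-0.002, -0.003, -1.0]]
ft_force: [0.6, -0.3, -0.9]
grip_width: 0.0235
gripper_force: 59.2
[0.34274349 0.30686602 0.20461225]
held [259. 242.] 0.83 [-0.0012 -0.0021 -0.03  ]
below [259. 114.] 0.96 [0.4039 0.3029 0.012 ]
[258.77090209 117.22732353] 188 57
shift [0.0609 0.0033 0.1253] turn [-0.004  0.001 -0.   ]
```

View pics/w11c.png

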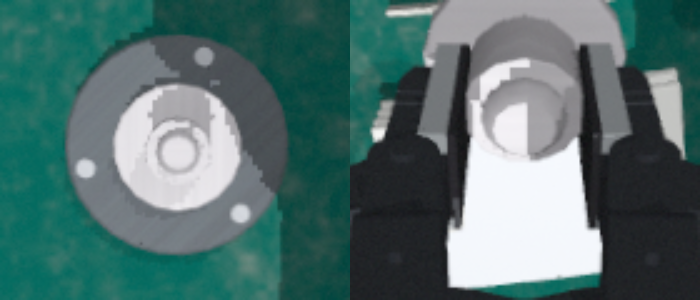

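The crops show the large step still seated at (259,117) and the medium step held squarely. I'll place it now.

```bash
python3 -m pendant '[[0,0.03,0.002,0,0,0,0],[0,0.061,0.003,0.02,0,0,0],[0,0.061,0.003,0.07,0,0,0],[0,0.061,0.003,0.118,0,0,0],[0,0.061,0.003,0.122,0,0,0]]';python3 -m pendant '[[0,0,0,0,0,0,0],[0,0,0,0,0,0,0],[0,0,0,0,0,0,0]]'
```

```text
time_s: 27.28
position: [0.4016, 0.3029, 0.0791]
tool_rot: [[1.0, -0.009, -0.008], [-0.009, -1.0, 0.0], [-0.008, -0.0, -1.0]]
ft_force: [1.0, -0.2, -0.3]
grip_width: 0.0233
gripper_force: 59.2
time_s: 27.65
position: [0.4027, 0.3037, 0.0816]
tool_rot: [[1.0, -0.008, -0.002], [-0.008, -1.0, 0.003], [-0.002, -0.003, -1.0]]
ft_force: [-0.1, 0.2, -1.0]
grip_width: 0.0236
gripper_force: 59.2
```

```bash
python3 -m pendant '[[0,0.001,0,0.003,0,0,0],[0,0.001,0,0.006,0,0,0],[0,0.001,0,0.008,0,0,0],[0,0.001,0,0.010,0,0,0],[0,0.001,0,0.011,0,0,0]]'; python3 -m pendant '[[0,0,0,0,0,0,0],[0,0,0,0.001,0,0,0],[0,0,0,0.002,0,0,0],[0,0,0,0.002,0,0,0]]'
```

```text
time_s: 28.28
position: [0.4031, 0.3035, 0.0691]
tool_rot: [[1.0, -0.008, -0.004], [-0.008, -1.0, 0.002], [-0.004, -0.002, -1.0]]
ft_force: [-0.2, 0.4, -0.9]
grip_width: 0.0235
gripper_force: 59.2
time_s: 28.78
position: [0.4033, 0.3036, 0.0687]
tool_rot: [[1.0, -0.008, -0.002], [-0.008, -1.0, 0.002], [-0.003, -0.002, -1.0]]
ft_force: [-4.8, -2.5, 15.3]
grip_width: 0.0233
gripper_force: 61.1
```

```bash
python3 -m pendant '[[0.5,0,0,0,0,0,0],[0.5,0,0,0,0,0,0],[0.5,0,0,-0.03,0,0,0],[0.5,0,0,-0.08,0,0,0],[0.5,-0.03,0,-0.14,0,0,0]]'; python3 -m pendant '[[0.5,-0.04,0,-0.04,0,0,0],[0.5,-0.06,0.06,-0.08,0,0,0],[0.5,-0.06,0.12,-0.09,0,0,0],[0.5,-0.06,0.18,-0.09,0,0,0],[0.5,-0.06,0.24,-0.09,0,0,0]]';  python3 -m pendant '[[0.5,0.0,0.05,0,0,0,0],[0.5,0.03,0.1,0,0,0,0],[0.5,0.08,0.13,0.02,0,0,0],[0.5,0.13,0.14,0.07,0,0,0],[0.5,0.165,0.145,0.12,0,0,0]]';python3 -m pendant '[[0.5,0,0,0.03,0,0,0],[0.5,0,0,0.03,0,0,0],[0.5,0,0,0.03,0,0,0]]'; python3 e.py w12
```

```text
time_s: 29.4
position: [0.3763, 0.3032, 0.2043]
tool_rot: [[1.0, -0.01, -0.004], [-0.01, -1.0, 0.002], [-0.004, -0.002, -1.0]]
ft_force: [0.8, 0.7, 0.4]
grip_width: 0.0426
gripper_force: 0.0
time_s: 30.02
position: [0.3137, 0.0664, 0.2933]
tool_rot: [[1.0, -0.007, -0.003], [-0.007, -1.0, 0.002], [-0.003, -0.002, -1.0]]
ft_force: [2.4, -0.7, 0.3]
grip_width: 0.0429
gripper_force: 0.0
time_s: 30.65
position: [0.4748, -0.0784, 0.1768]
tool_rot: [[1.0, -0.009, -0.002], [-0.009, -1.0, 0.001], [-0.003, -0.001, -1.0]]
ft_force: [0.8, 0.1, -0.5]
grip_width: 0.0429
gripper_force: 0.0
time_s: 31.02
position: [0.4733, -0.0776, 0.1495]
tool_rot: [[1.0, -0.008, -0.002], [-0.008, -1.0, 0.001], [-0.002, -0.001, -1.0]]
ft_force: [0.3, -0.4, 0.4]
grip_width: 0.0427
gripper_force: 0.0
lip [301. 234.] 0.9 [ 0.4399 -0.1172  0.047 ]
floor [298. 148.] 0.79 [ 0.5069 -0.1172  0.004 ]
cap [257. 176.] 0.81 [ 0.4793 -0.0788  0.004 ]
   box [260. 178.  36.  30.] 0.64
   box [297. 272. 176.  86.] 0.5
[ 0.47297116 -0.0774347   0.14826406]
cap 0.82 x 0.4621 0.4959 y -0.0959 -0.0643 w 0.0315 cy -0.0801
shift [0.0051 0.0728 0.115 ] turn [-0.002  0.004  0.001]
```

```bash
python3 -m pendant '[[0.5,0.006,0.002,0.04,0,0,0],[0.5,0.006,0.002,0.08,0,0,0],[0.5,0.006,0.002,0.112,0,0,0],[0.5,0.006,0.002,0.114,0,0,0],[0.5,0.006,0.002,0.114,0,0,0]]'; python3 -m pendant '[[0,0,0,0,0,0,0],[0,0,0,0,0,0,0],[0,0,0,0,0,0,0],[0,0,0,0,0,0,0],[0,0,0,0,0,0,0]]' 60
```

```text
time_s: 32.4
position: [0.4787, -0.0793, 0.0347]
tool_rot: [[1.0, -0.008, -0.004], [-0.008, -1.0, 0.002], [-0.004, -0.002, -1.0]]
ft_force: [-0.1, 0.4, 0.3]
grip_width: 0.0427
gripper_force: 0.0
time_s: 33.02
position: [0.4788, -0.0793, 0.0352]
tool_rot: [[1.0, -0.008, -0.002], [-0.008, -1.0, 0.001], [-0.002, -0.001, -1.0]]
ft_force: [-1.4, 0.4, 6.5]
grip_width: 0.0172
gripper_force: 58.4
```

```bash
python3 -m pendant '[[0,0,0,-0.05,0,0,0],[0,0,0,-0.1,0,0,0],[0,0,0.01,-0.15,0,0,0],[0,-0.02,0.01,-0.21,0,0,0],[0,-0.06,0.0,-0.265,0,0,0]]'; python3 -m pendant '[[0,-0.04,-0.03,0,0,0,0],[0,-0.08,-0.06,0,0,0,0],[0,-0.08,-0.12,0,0,0,0],[0,-0.08,-0.18,0,0,0,0],[0,-0.08,-0.24,0,0,0,0]]';python3 -m pendant '[[0,0,-0.06,0,0,0,0],[0,0,-0.11,0,0,0,0],[0,0,-0.14,0.03,0,0,0],[0,0,-0.14,0.07,0,0,0],[0,0,-0.14,0.08,0,0,0]]'; python3 -m pendant '[[0,0,0,0,0,0,0],[0,0,0,0,0,0,0]]'; python3 g.py w13 cap .031 step_medium .066
```

```text
time_s: 33.65
position: [0.423, -0.0804, 0.2963]
tool_rot: [[1.0, -0.008, -0.002], [-0.008, -1.0, 0.001], [-0.002, -0.001, -1.0]]
ft_force: [0.2, -0.6, -0.2]
grip_width: 0.0177
gripper_force: 58.7
time_s: 34.28
position: [0.3448, 0.1621, 0.2954]
tool_rot: [[1.0, -0.009, -0.002], [-0.009, -1.0, 0.002], [-0.002, -0.002, -1.0]]
ft_force: [1.2, -1.0, -0.6]
grip_width: 0.0173
gripper_force: 58.7
time_s: 34.9
position: [0.3453, 0.3003, 0.2136]
tool_rot: [[1.0, -0.008, -0.007], [-0.008, -1.0, 0.0], [-0.007, -0.0, -1.0]]
ft_force: [-0.1, -0.2, 0.2]
grip_width: 0.0172
gripper_force: 58.8
time_s: 35.15
position: [0.347, 0.3005, 0.2164]
tool_rot: [[1.0, -0.009, -0.001], [-0.009, -1.0, 0.003], [-0.001, -0.003, -1.0]]
ft_force: [-0.2, -0.2, 0.3]
grip_width: 0.0171
gripper_force: 58.8
[0.34697462 0.30048195 0.21624811]
held [255. 240.] 0.8 [-0.0002  0.     -0.031 ]
below [254. 118.] 0.92 [0.406 0.302 0.039]
[251.90588437 123.52229054] 181 63
shift [ 0.0568 -0.0031  0.1087] turn [-0.003  0.002  0.   ]
```

View pics/w13c.png

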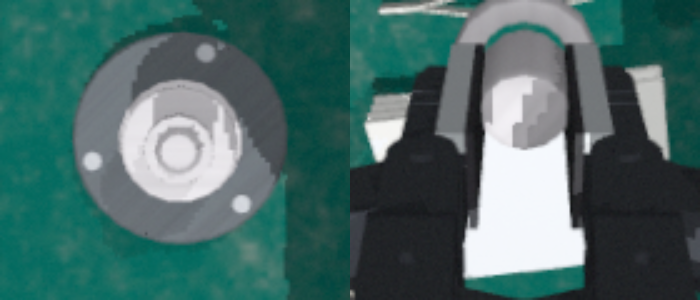

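The crops show the medium step's spigot at (252.6,123.8), within 1 px of where I predicted, and the cap held squarely. I'll seat the cap.

```bash
python3 -m pendant '[[0,0.03,-0.001,0,0,0,0],[0,0.0567,-0.003,0.02,0,0,0],[0,0.0567,-0.003,0.07,0,0,0],[0,0.0567,-0.003,0.105,0,0,0],[0,0.0567,-0.003,0.107,0,0,0]]';python3 -m pendant '[[0,0,0,0,0,0,0],[0,0,0,0,0,0,0],[0,0,0,0,0,0,0]]'
```

```text
time_s: 35.92
position: [0.402, 0.3028, 0.1064]
tool_rot: [[1.0, -0.008, -0.008], [-0.008, -1.0, 0.001], [-0.008, -0.0, -1.0]]
ft_force: [0.2, 0.5, 0.1]
grip_width: 0.0175
gripper_force: 58.8
time_s: 36.3
position: [0.403, 0.3034, 0.1087]
tool_rot: [[1.0, -0.008, -0.002], [-0.008, -1.0, 0.003], [-0.002, -0.003, -1.0]]
ft_force: [-0.4, -0.2, 0.4]
grip_width: 0.0172
gripper_force: 58.8
```

```bash
python3 -m pendant '[[0,0,0,0.003,0,0,0],[0,0,0,0.006,0,0,0],[0,0,0,0.008,0,0,0],[0,0,0,0.010,0,0,0],[0,0,0,0.010,0,0,0]]'; python3 -m pendant '[[0,0,0,0.001,0,0,0],[0,0,0,0.002,0,0,0],[0,0,0,0.003,0,0,0],[0,0,0,0.003,0,0,0]]'
```

```text
time_s: 36.92
position: [0.4026, 0.3033, 0.0975]
tool_rot: [[1.0, -0.008, -0.004], [-0.008, -1.0, 0.002], [-0.004, -0.002, -1.0]]
ft_force: [-0.1, 0.5, -0.5]
grip_width: 0.0174
gripper_force: 58.8
time_s: 37.42
position: [0.4033, 0.3035, 0.097]
tool_rot: [[1.0, -0.008, -0.001], [-0.008, -1.0, 0.003], [-0.001, -0.003, -1.0]]
ft_force: [-5.5, -3.7, 22.5]
grip_width: 0.0173
gripper_force: 61.2
```

Contact at 0.097, so the cap is fully home. I'll release, withdraw and check the scene.

```bash
python3 -m pendant '[[0.5,0,0,0,0,0,0],[0.5,0,0,0,0,0,0],[0.5,0,0,-0.03,0,0,0],[0.5,0,0,-0.08,0,0,0],[0.5,-0.03,0,-0.13,0,0,0]]'; python3 -m pendant '[[0.5,-0.05,0,-0.04,0,0,0],[0.5,-0.07,0.05,-0.08,0,0,0],[0.5,-0.07,0.1,-0.08,0,0,0],[0.5,-0.07,0.1,-0.08,0,0,0],[0.5,-0.07,0.1,-0.08,0,0,0]]'
python3 - <<'E'
from h import *
S=env.get_image("scene")["image"]; W=env.get_image("wrist")["image"]
cv2.imwrite("pics/fin.png",np.hstack([cv2.resize(S[180:330,130:330],(400,300)),cv2.resize(W,(400,300))]))
E
```

```text
time_s: 38.05
position: [0.3738, 0.3031, 0.2258]
tool_rot: [[1.0, -0.01, -0.004], [-0.01, -1.0, 0.002], [-0.004, -0.002, -1.0]]
ft_force: [-0.3, 0.3, -0.7]
grip_width: 0.0429
gripper_force: 0.0
time_s: 38.67
position: [0.3028, 0.2039, 0.3046]
tool_rot: [[1.0, -0.009, -0.004], [-0.009, -1.0, 0.002], [-0.004, -0.002, -1.0]]
ft_force: [0.2, 0.6, 0.1]
grip_width: 0.0427
gripper_force: 0.0
```

View pics/fin.png

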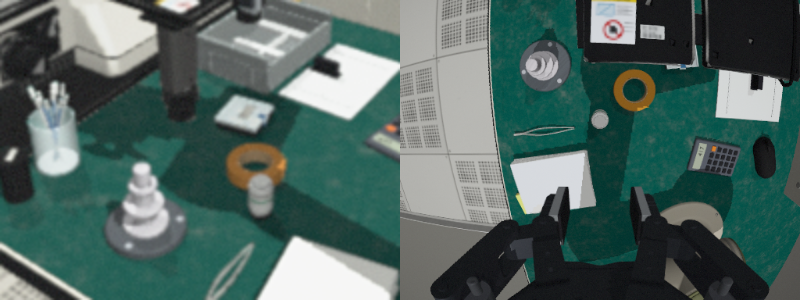

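The stack of large step, medium step and cap stands upright on the base, at (145,205) in the left panel. The lid lies flat with its handle up at (335,80), the box is empty, and the bystanders haven't moved.

```bash
python3 -c "
from rig import env
print(env.close_job())"
```

```text
the job is handed in; nothing more can be done
None
```

The job is handed in after about 39 s of robot time: the lid lies flat on the bench, handle up, and the large step, medium step and cap (the small step was absent) are seated fully home on the base with the other things left where they were.

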